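Lay the tin down and flip the rack lid shut

TASK

The lidded rack will not close because a steel tin stands up in it. Push the tin over with the fingers so that it lies down on the cork mat, away from the glass dish, then push the open lid over and press it fully shut. Nothing is to be lifted or carried, the dish must stay where it is without being struck, and the other things on the table must be left alone.

Things in the scene. Friction and masses are not known exactly. Their poses are not given: they have to be found in the camera images.
- rack: White plastic open-topped rack, fixed to the table, 180 mm along its own x, 380 mm along its own y, 75 mm high, walls and floor 5 mm thick. Origin at the centre of its underside; z up. The lid is hinged along the top of its own +x long side. The rack's x points roughly to world -y (to the robot's right), and varies by some 17 degrees.
- lid (a joint): Lid: grey plastic plate 180 x 380 x 8 mm, 0.25 kg. 0 = shut flat on the rim, pi/2 = straight up, up to 1.95 = leaning outward over the rack's own +x side. It starts open at 1.6 to 1.9. The hinge is stiff: the lid stays wherever it is left, and takes up to 4 N at 150 mm from the hinge to turn. It shuts only when nothing inside stands above the rim.
- lid_hinge (a point): Middle of the hinge line, at the underside of the lid: in the rack's frame x = 90, y = 0, z = 75.5 mm. The hinge line runs along the rack's y.
- lid_edge (a point): Middle of the lid's free edge, on the face that is uppermost when shut and faces outward (rack +x) when open; 180 mm from the hinge. A 70 mm wide, 5 mm thick finger tab stands 13 mm farther out there.
- tin: Steel rectangular tin standing near the rack's middle: 90 mm (own x) x 45 mm (own y), body 100 mm high plus a black cap 34 mm wide, 14 mm high; 0.15 to 0.31 kg. Origin at the centre of its underside, z to its cap; x, y within 6 degrees of the rack's. Mat on one broad side, dish on the other. Pushed near the top of a broad face it tips rather than slides, and falls once about 25 degrees over.
- tin_center (a point): Centre of the tin's rectangular body, on its axis 50 mm above its underside.
- mat: Loose square-cornered cork mat, 130 mm (own x, across the rack) x 100 mm (own y) x 4 mm, flat on the rack's floor about 105 mm from the rack's middle along the rack's y, on one side or the other. Origin at the centre of its underside.
- dish: Clear glass sauce dish, round, 90 mm wide and 32 mm high, upright on the rack's floor about 105 mm from the rack's middle on the side opposite to the mat. Origin at the centre of its underside, z up.
- mug_a: White enamel mug, 84 mm wide, 80 mm high, to the right of the rack. Origin at the centre of its underside, handle along its own +y. Leave alone.
- mug_b: White enamel mug, 76 mm wide, 80 mm high, left of the robot. Origin at the centre of its underside, handle along its own +y. Leave alone.
- colander: Red plastic colander, 220 mm wide, 90 mm high, with two side handles (278 mm over them, along its own y), at the left. Origin at the centre of its underside. Leave alone.
- oil: Green glass oil bottle, 60 mm wide, 200 mm high, at the far right. Origin at the centre of its underside. Leave alone.
- jar: Amber glass jar, 70 mm wide, 90 mm high, at the right. Origin at the centre of its underside. Leave alone.
There are look-alikes about, which are no part of the job. What is shaped like the dish but orange is not meant.

How it is judged:
By the outcome, as a careful person would: the job done as asked, in the order asked, and still so for the second after the job is handed in, with the robot touching nothing.
It also fails if it takes over 54 s, if anything falls off the work surface, if the arm or the gripper's body presses on something with over 40 N, if the wrist force passes 120 N, or if a joint passes its speed limit or range.

ROBOT

A 6-joint arm with a two-finger parallel gripper is mounted at the origin on the work surface. World frame = base frame: x ahead of the robot, y to its left, z up, the work surface at z = 0. Lengths are in m, angles in rad, forces in N, time in s.
With the tool pointing down it reaches from about 0.3 to 0.875 m from the base axis. Payload 4.2 kg.
Tool frame: the origin (TCP) lies at the centre of the arm's flange, where the gripper is bolted on; the fingertips stand 173 mm ahead of it and the grasp point (between the pads) lies 155 mm ahead of it; z points along the fingers, y is the line along which they close (so a half turn about z gives the same grasp; the last joint's range is limited). The gripper opens to 85 mm and grips with 20 to 120 N. Pads are 22 mm wide; open, the fingers measure 114 mm over their backs; the gripper's body (76 mm by 85 mm) begins 54 mm behind the grasp point. The pads swing forward as they close: fully open they stand 13 mm farther back than shut.
Start: joints at [1.095, 0.32, 1.565, -0, 1.257, -0.02], TCP at [0.253, 0.516, 0.405] pointing down, gripper open.
Joint ranges: [-3.11, 3.11], [-0.84, 2.01], [0.21, 2.61], [-1.34, 4.49], [0.05, 2.63], [-2.56, 2.56]. Speed limits (rad/s): [2.57, 2.57, 3.14, 3.14, 3.14, 3.14].

INTERFACE

Orientations are given as a rotation vector (axis times angle).
In Python, from bench import sensors, eyes, hand_in gives the robot as it stands.
- The arm moves only by the tool send_rows, never from a script. Its argument "moves" is a list that holds one entry, the list of rows, each a list of 7 numbers: the shift along the tool's x, y, z each as a share of 20 mm, from -1 to 1, then the turn, a rotation vector about the tool's x, y, z each as a share of 6 degrees, from -1 to 1, then the opening, from -1 (shut) to 1 (fully open), so that 0 is half open. In form: [[[dx, dy, dz, rx, ry, rz, hand], ...]]. A call has 1 to 10 rows; each row shifts and turns the commanded pose from where the row before left it, along the tool's axes as they then stand; what a row does not reach is not made up. A row lasts 1/8 s, in which the tool goes at most 62.5 mm and 10.7 degrees, less where a joint would pass 70% of its speed; a pose out of reach is approached as far as the arm can. A call with a number of a shift or a turn outside -1 to 1 is refused whole. A call with a gripper value outside its range is refused whole. The fingers move at their own pace and stop on an object; "force" is the grip in N (left out, the last holds). Time passes only in rows, so rows that do not move let the fingers close. It gives the time, the measured TCP pose, the force, the opening and the grip force at its end, in the units of the state.
- sensors.read_state(): the state, without advancing time (a new reading comes with each control period).
- eyes.snapshot(name): name is "side" or "top" or "wrist"; returns the picture (480x640x3 uint8, red, green, blue); there is no depth.
- eyes.camera_model(name): a dict with "vertical_fov" (degrees; the focal length in pixels is half the picture's height over the tangent of half this angle, whatever the lens; pixels are square), "cx", "cy" (the principal point, pixels), "xyz" and "rotation" of the camera in the world. Camera axes: x right, y up, looking along -z (the intrinsics and any distortion apply to the point x, -y, -z); pixel columns grow to the right and rows downward; lengths in m; the calibration is good to about 2 mm. A picture is of the moment at which its call begins: read the wrist's pose just before it. camera_model takes no time and is no camera call; for the wrist camera it gives the pose at the moment of the call.
- hand_in(): hands the job in; it is judged then, once.
The state is a dict: "clock": time; "joint_positions": joint angles; "qd": joint speeds; "joint_torque": joint torques, N m; "ee_pos": TCP position; "ee_rot": TCP orientation; "contact_force": force on the tool from outside, world axes, zero at the start; "wrist_torque": the same for the moment, N m; "width": finger opening in m; "grip_force": force on a finger pad.
Only numpy, scipy, OpenCV 4.12 (cv2) and the standard library are available. Lean on these libraries where they do the work, as an engineer would, in place of code of your own. Each camera call takes 0.05 s, during which the arm holds its last target. There are 200 camera calls.

## Working session

There is one attempt and no reset: what is moved stays moved. The work goes in short steps, Python scripts to look and compute and a tool call to move; the robot and the scene stay as the last step left them, time stands still between calls to the robot, and variables do not carry over. Pictures are saved under pics/ and viewed, at most 10 in all, crops included, and the job is handed in when it is done.

Besides the shell and the picture viewer there is one more tool, called after "Request:" by a JSON object that holds its "op" and its "data", one argument or row to a line. send_rows: Moves the arm, as the interface text tells. Shift numbers are shares of 20 mm and turn numbers shares of 6 degrees, none past 1 either way. Its arguments: {"type":"object","properties":{"moves":{"type":"array"},"force":{"type":"number"}},"required":["moves"]}

```bash
mkdir -p pics; ls; python3 - <<'E'
from bench import sensors, eyes
import cv2
for n in ["top","side"]:
    im=eyes.snapshot(n); cv2.imwrite(f"pics/{n}0.png",im[:,:,::-1]); print(n,eyes.camera_model(n))
print(sensors.read_state())
E
```

```text
pics
top {'vertical_fov': 43.5858584242945, 'cx': 309.1084808775786, 'cy': 242.45954087886312, 'xyz': array([ 0.23965664, -0.02290555,  1.63950226]), 'rotation': array([ 0.12504388, -0.14419424, -1.54877634])}
side {'vertical_fov': 42.56368884937979, 'cx': 323.28949543238866, 'cy': 238.7257906689327, 'xyz': array([-0.08105634, -0.96334048,  1.65510888]), 'rotation': array([ 0.5978221 , -0.17145238, -0.57806637])}
{'clock': 0.1, 'joint_positions': array([ 1.09499955e+00,  3.20230454e-01,  1.56552316e+00, -9.80805699e-06,
        1.25742320e+00, -1.99654900e-02]), 'qd': array([ 0.00051431, -0.0026306 , -0.00403504,  0.00177197, -0.00040766,
        0.00029899]), 'joint_torque': array([-9.64897081e-04, -4.16410947e+01, -2.34705448e+01, -1.93585265e-04,
        4.87309095e-03,  5.39168113e-06]), 'ee_pos': array([0.25303715, 0.5161709 , 0.40397785]), 'ee_rot': array([-7.09744580e-01, -3.05997975e+00,  2.41563350e-03]), 'contact_force': array([-0.17909289, -1.00726699,  0.03757297]), 'wrist_torque': array([-0.0104635 , -0.01464782, -0.02527786]), 'grip_force': 0.0, 'width': 0.08523485668816976}
```

View pics/top0.png

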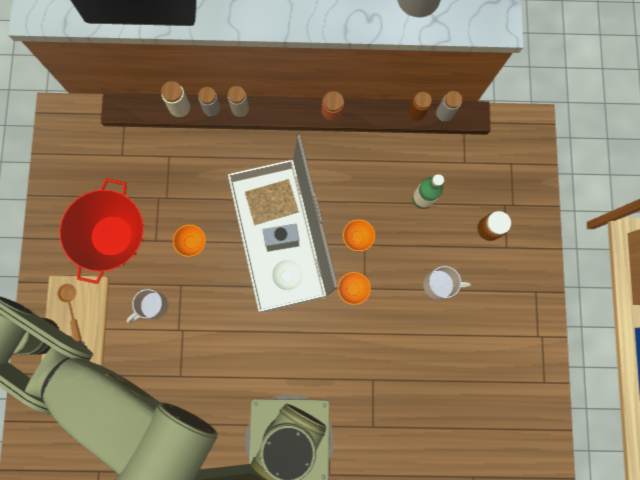

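View pics/side0.png

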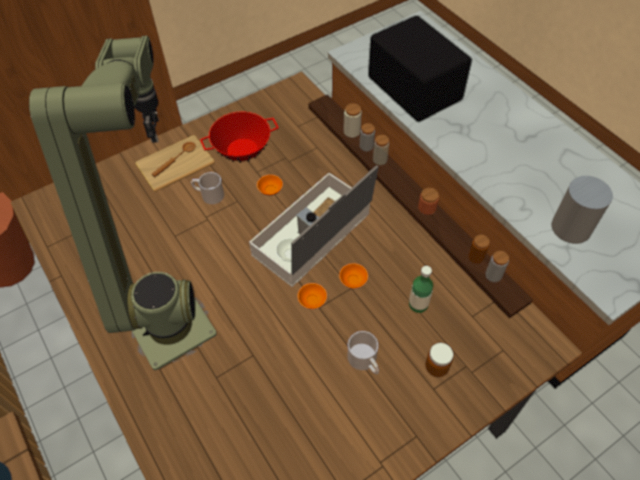

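The top view shows the rack with rim corners at about (229,175), (293,161), (327,296) and (259,310), and the lid leaning out to the right.
- **Tin:** (280,236) is the only candidate.
- **Mat:** (272,201), on the far side of the tin.
- **Dish:** the clear one at (287,275). The look-alikes are orange, at (189,240), (358,235) and (354,288), so I rule those out.

Next is one close crop to check the choice, with measurements.

```bash
cat > h.py <<'E'
import numpy as np, cv2
from scipy.spatial.transform import Rotation as R
from bench import eyes, sensors
def ray(n,u,v,m=None):
    m=m or eyes.camera_model(n); f=240/np.tan(np.radians(m["vertical_fov"])/2)
    d=R.from_rotvec(m["rotation"]).apply([(u-m["cx"])/f,-(v-m["cy"])/f,-1]); return m["xyz"],d
def at(n,u,v,z,m=None):
    o,d=ray(n,u,v,m); return o+d*(z-o[2])/d[2]
def tri(*rays):
    A=0;b=0
    for o,d in rays:
        d=d/np.linalg.norm(d);P=np.eye(3)-np.outer(d,d);A=A+P;b=b+P@o
    return np.linalg.solve(A,b)
def pix(n,p,m=None):
    m=m or eyes.camera_model(n); f=240/np.tan(np.radians(m["vertical_fov"])/2)
    q=R.from_rotvec(m["rotation"]).inv().apply(np.array(p)-m["xyz"]); return np.array([m["cx"]-f*q[0]/q[2], m["cy"]+f*q[1]/q[2]]).round(1)
E
python3 - <<'E'
from h import *
np.set_printoptions(precision=4,suppress=True)
print(eyes.camera_model("top").keys(), eyes.camera_model("wrist"))
for u,v in [(229,175),(293,161),(327,296),(259,310)]: print(at("top",u,v,.075))
print("cap",tri(ray("top",281,233),ray("side",311,217)))
a=cv2.resize(cv2.imread("pics/top0.png")[130:315,215:350],None,fx=3,fy=3,interpolation=cv2.INTER_CUBIC)
b=cv2.resize(cv2.imread("pics/side0.png")[165:290,240:385],None,fx=2.7,fy=2.7,interpolation=cv2.INTER_CUBIC)
c=np.zeros((555,797,3),np.uint8);c[:,:405]=a;c[:b.shape[0],405:405+b.shape[1]]=b[:,:392];cv2.imwrite("pics/c.png",c)
E
```

```text
dict_keys(['vertical_fov', 'cx', 'cy', 'xyz', 'rotation']) {'vertical_fov': 61.899904947911686, 'cx': 318.6489997453929, 'cy': 240.00328627488184, 'xyz': array([0.1808, 0.5513, 0.3717]), 'rotation': array([-0.2851, -0.1761,  1.1066])}
[0.6916 0.179  0.075 ]
[0.7344 0.0076 0.075 ]
[ 0.3707 -0.0888  0.075 ]
[0.3313 0.0871 0.075 ]
cap [0.5264 0.034  0.1158]
```

View pics/c.png

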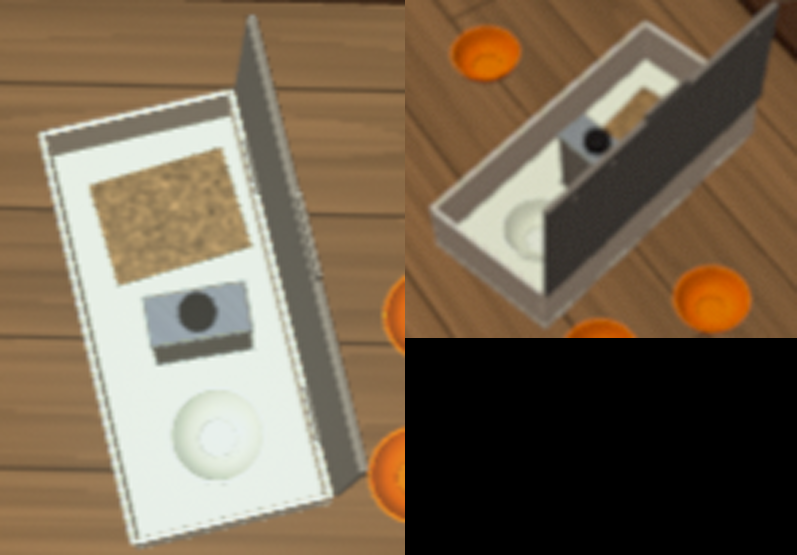

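The crop confirms it: tin standing in the middle (cap at top-view pixel 281,234), cork mat on the far side, clear dish on the near side, lid leaning outward. So the tin must be pushed along rack +y, away from the robot. First I rotate the tool to match the rack, then travel high.

Request:
{"op": "send_rows", "data": {
  "moves": [
    [[0,0,0,0,0,-0.97,0],[0,0,0,0,0,-0.97,0],[0,0,0,0,0,-0.97,0],[0,0,0,0,0,-0.97,0],[0,0,0,0,0,-0.97,0],[0,0,0,0,0,-0.97,0],[0,0,0,0,0,-0.97,0],[-0.18,-1,0,0,0,0,0],[-0.18,-1,0,0,0,0,0],[-0.18,-1,0,0,0,0,0]]
  ]
}}

```text
clock: 1.35
ee_pos: [0.2794, 0.4592, 0.4047]
ee_rot: [0.398, -3.116, 0.001]
contact_force: [0.3, 0.2, -0.0]
width: 0.0431
grip_force: 0.0
```

Request:
{"op": "send_rows", "data": {
  "moves": [
    [[-0.18,-1,0,0,0,0,0],[-0.18,-1,0,0,0,0,0],[-0.18,-1,0,0,0,0,0],[-0.18,-1,0,0,0,0,0],[-0.18,-1,0,0,0,0,0],[-0.18,-1,0,0,0,0,0],[-0.18,-1,0,0,0,0,0],[-0.18,-1,0,0,0,0,0],[-0.18,-1,0,0,0,0,0],[-0.18,-1,0,0,0,0,0]]
  ]
}}

```text
clock: 2.6
ee_pos: [0.3644, 0.2753, 0.4048]
ee_rot: [-0.4, 3.116, 0.0]
contact_force: [-0.2, -0.3, 0.4]
width: 0.0428
grip_force: 0.0
```

Request:
{"op": "send_rows", "data": {
  "moves": [
    [[-0.18,-1,0,0,0,0,0],[-0.18,-1,0,0,0,0,0],[-0.18,-1,0,0,0,0,0],[-0.18,-1,0,0,0,0,0],[-0.18,-1,0,0,0,0,0],[-0.18,-1,0,0,0,0,0],[-0.18,-1,0,0,0,0,0],[-0.18,-1,0,0,0,0,0],[-0.18,-1,0,0,0,0,0],[-0.18,-1,0,0,0,0,0]]
  ]
}}

```text
clock: 3.85
ee_pos: [0.4494, 0.0908, 0.4048]
ee_rot: [-0.4, 3.116, 0.0]
contact_force: [-0.0, 0.1, 0.5]
width: 0.0427
grip_force: 0.0
```

Request:
{"op": "send_rows", "data": {
  "moves": [
    [[-0.18,-1,0,0,0,0,0],[-0.18,-0.7,0,0,0,0,0],[0,0,0,0,0,0,0],[0,0,0,0,0,0,0]]
  ]
}}

```text
clock: 4.35
ee_pos: [0.4647, 0.0612, 0.4046]
ee_rot: [0.4, -3.116, -0.001]
contact_force: [-0.2, 0.0, -0.1]
width: 0.0427
grip_force: 0.0
```

```bash
cat >> h.py <<'E'
np.set_printoptions(precision=4,suppress=True)
C=np.array([.532,.0462,0]);EY=np.array([.968,.25,0]);EX=np.array([.25,-.968,0])
def rk(p): p=np.array(p)-C; return np.array([p@EX,p@EY,p[2]])
def st():
    s=sensors.read_state(); print(s["clock"],"tcp",s["ee_pos"],"rack",rk(s["ee_pos"]),"F",s["contact_force"],"w",s["width"],"\n",R.from_rotvec(s["ee_rot"]).as_matrix(),s["joint_positions"])
E
python3 - <<'E'
from h import *
st()
m=eyes.camera_model("wrist");im=eyes.snapshot("wrist");cv2.imwrite("pics/w1.png",im[:,:,::-1]);print(m)
np.save("m1.npy",m,allow_pickle=True)
E
```

```text
4.35 tcp [0.4647 0.0612 0.4046] rack [-0.0313 -0.0614  0.4046] F [-0.2199  0.0265 -0.1323] w 0.04272619088867928 
 [[-0.9676 -0.2525 -0.0003]
 [-0.2525  0.9676  0.0005]
 [ 0.0002  0.0005 -1.    ]] [ 0.1063  0.152   1.7926  0.0005  1.1973 -1.72  ]
{'vertical_fov': 61.899904947911686, 'cx': 318.6489997453929, 'cy': 240.00328627488184, 'xyz': array([0.3868, 0.0406, 0.3724]), 'rotation': array([-0.223 , -0.291 ,  1.8098])}
```

View pics/w1.png

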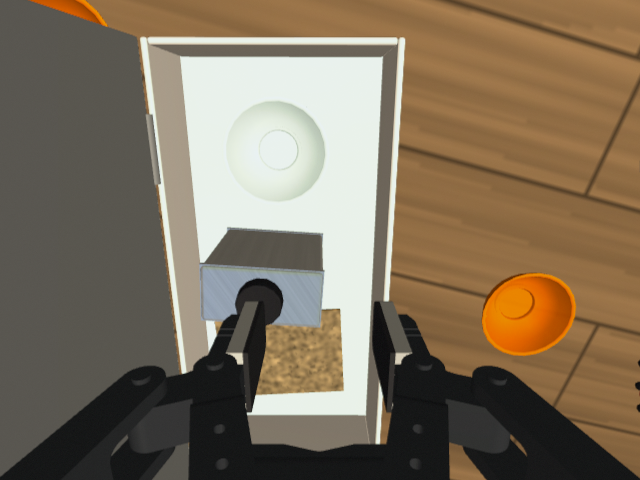

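The wrist view shows the tin's near top edge from (201,264) to (324,272), its cap at (260,298), the dish at (276,150), and the near rim corners at (144,39) and (404,39).

```bash
python3 - <<'E'
from h import *
m=np.load("m1.npy",allow_pickle=True).item()
for n,u,v,z in [("tinL",201,264,.105),("tinR",324,272,.105),("dish",276,150,.037),("c1",144,39,.075),("c2",404,39,.075),("matnear",341,309,.009),("mat far",343,390,.009)]:
    p=at("w",u,v,z,m);print(n,p,rk(p))
print("cap",rk(tri(ray("w",260,298,m),ray("top",281,233))),rk(at("w",260,298,.119,m)))
print(rk(tri(ray("w",201,264,m),ray("top",215+252/3,130+347/3))), [rk(at("top",u,v,.03)) for u,v in[(358,235),(354,288)]])
E
```

```text
tinL [ 0.5108 -0.0138  0.105 ] [ 0.0528 -0.0355  0.105 ]
tinR [0.4945 0.0731 0.105 ] [-0.0355 -0.0296  0.105 ]
dish [0.4271 0.0153 0.037 ] [ 0.0037 -0.1092  0.037 ]
c1 [ 0.3738 -0.0836  0.075 ] [ 0.0861 -0.1856  0.075 ]
c2 [0.3295 0.0852 0.075 ] [-0.0883 -0.1863  0.075 ]
matnear [0.5679 0.1119 0.009 ] [-0.0546  0.0512  0.009 ]
mat far [0.6623 0.1407 0.009 ] [-0.0589  0.1498  0.009 ]
cap [ 0.0122 -0.004   0.0966] [ 0.0094 -0.0156  0.119 ]
[ 0.0455 -0.0507  0.1356] [array([ 0.2152, -0.0448,  0.03  ]), array([ 0.1689, -0.1828,  0.03  ])]
```

Request:
{"op": "send_rows", "data": {
  "moves": [
    [[0,-1,0,0,0,0,0],[0,-1,0,0,0,0,0],[0,0,1,0,0,0.63,0],[0,0,1,0,0,0,0],[0,0,1,0,0,0,0],[0,0,1,0,0,0,0],[0,0,1,0,0,0,0],[0,0,1,0,0,0,0],[0,0,1,0,0,0,0],[0,0,0,0,0,0,0]]
  ]
}}

```text
clock: 5.65
ee_pos: [0.4744, 0.0229, 0.2637]
ee_rot: [0.298, -3.124, -0.001]
contact_force: [0.0, 0.3, 0.1]
width: 0.0429
grip_force: 0.0
```

```bash
python3 - <<'E'
from h import *
st()
im=eyes.snapshot("wrist");cv2.imwrite("pics/w2.png",im[:,:,::-1])
E
```

```text
5.65 tcp [0.4744 0.0229 0.2637] rack [ 0.0082 -0.0616  0.2637] F [0.0195 0.3499 0.0594] w 0.04288544371517304 
 [[-0.9819 -0.1891 -0.0033]
 [-0.1891  0.982   0.0001]
 [ 0.0032  0.0007 -1.    ]] [ 0.0239  0.309   1.9871  0.0003  0.8488 -1.7373]
```

View pics/w2.png

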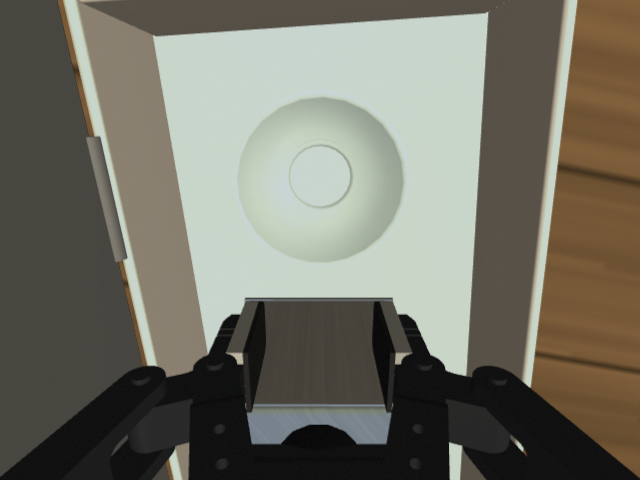

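The fingers are square to and centred on the tin's near broad face (edge at rows 298–408), clear of the dish. Now I push gently.

Request:
{"op": "send_rows", "data": {
  "moves": [
    [[-0.5,0,0,0,0,0,0],[-0.5,0,0,0,0,0,0],[-0.4,0,0,0,0,0,0],[-0.4,0,0,0,0,0,0],[-0.4,0,0,0,0,0,0],[-0.4,0,0,0,0,0,0],[-0.4,0,0,0,0,0,0],[0,0,0,0,0,0,0]]
  ]
}}

```text
clock: 6.7
ee_pos: [0.5345, 0.0337, 0.2646]
ee_rot: [-0.297, 3.127, 0.0]
contact_force: [-0.1, -0.4, 0.1]
width: 0.0428
grip_force: 0.0
```

```bash
python3 - <<'E'
from h import *
st()
im=eyes.snapshot("wrist")
b=eyes.snapshot("top")
cv2.imwrite("pics/p3.png",np.hstack([cv2.resize(im,(400,300)),cv2.resize(b[130:315,215:350],(292,400))[:300]])[:,:,::-1])
E
```

```text
6.7 tcp [0.5345 0.0337 0.2646] rack [ 0.0127 -0.0006  0.2646] F [-0.1197 -0.4369  0.096 ] w 0.04282993556766208 
 [[-0.9821 -0.1883  0.0004]
 [-0.1883  0.9821  0.0001]
 [-0.0004  0.     -1.    ]] [ 0.0415  0.3883  1.8519  0.0001  0.901  -1.7188]
```

View pics/p3.png

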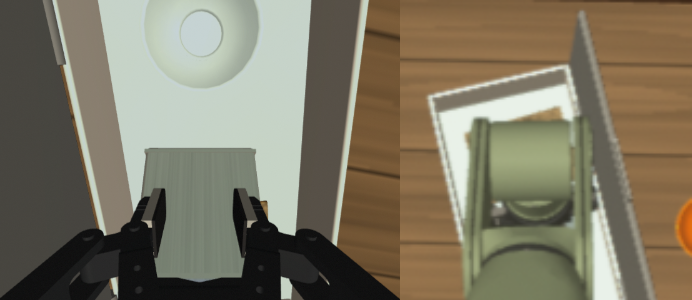

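The near face is now bright and the force is zero, so the tin has probably fallen. I back off and raise the tool to look.

Request:
{"op": "send_rows", "data": {
  "moves": [
    [[0.5,0,-1,0,0,0,-1],[0.5,0,-1,0,0,0,-1],[0.5,0,-1,0,0,0,-1],[0.5,0,-1,0,0,0,-1],[0.5,0,-1,0,0,0,-1],[0.5,0,-1,0,0,0,-1],[0.5,0,-1,0,0,0,-1],[0.5,0,-1,0,0,0,-1],[0,0,-1,0,0,0,-1],[0,0,-1,0,0,0,-1]]
  ]
}}

```text
clock: 8.05
ee_pos: [0.4547, 0.0185, 0.4654]
ee_rot: [0.297, -3.127, -0.0]
contact_force: [0.8, -0.0, -1.1]
width: 0.0001
grip_force: 0.0
```

```bash
python3 - <<'E'
from h import *
st()
m=eyes.camera_model("wrist");im=eyes.snapshot("wrist");s=eyes.snapshot("side")
np.save("m4.npy",m,allow_pickle=True)
cv2.imwrite("pics/w4.png",im[:,:,::-1])
cv2.imwrite("pics/s4.png",s[:,:,::-1])
E
```

```text
8.05 tcp [0.4547 0.0185 0.4654] rack [ 0.0075 -0.0818  0.4654] F [ 0.7517 -0.0089 -1.1134] w 5.2749489983402464e-05 
 [[-0.9822 -0.188  -0.0002]
 [-0.188   0.9822  0.0001]
 [ 0.0001  0.0001 -1.    ]] [ 0.0153  0.0923  1.7077  0.0001  1.3417 -1.7446]
```

View pics/w4.png

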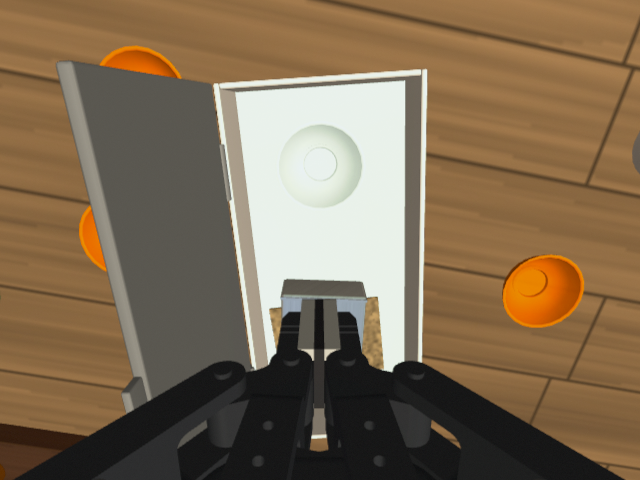

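The tin lies on the mat: its base end spans rows 281–298 and the mat is visible on both sides of it. The dish at (320,166) looks unmoved. The lid's near free corner is at (58–76,63). I measure these now.

```bash
python3 - <<'E'
from h import *
m=np.load("m4.npy",allow_pickle=True).item()
for n,u,v,z in [("tin top L",282,298,.054),("tin top R",366,298,.054),("tin bot L",284,281,.009),("tin bot R",364,282,.009),("matL",271,308,.009),("matR",378,297,.009),("dish",320,166,.037),("c1",215,85,.075),("c2",426,71,.075)]:
    print(n,rk(at("w",u,v,z,m)))
for u,v in[(58,64),(76,63)]:
    o,d=ray("w",u,v,m); t=(-.188-(o-C)@EY)/(d@EY); p=rk(o+t*d); print("lid",p,np.arctan2(p[2]-.0755,.09-p[0]))
b=eyes.snapshot("top")
cv2.imwrite("pics/t5.png",np.hstack([cv2.resize(cv2.imread("pics/s4.png")[165:290,240:385],(464,400)),cv2.resize(b[130:315,215:350],(292,400))[:,:,::-1]]))
E
```

```text
tin top L [0.0525 0.0238 0.054 ]
tin top R [-0.0353  0.0294  0.054 ]
tin bot L [0.0541 0.0245 0.009 ]
tin bot R [-0.038   0.0315  0.009 ]
matL [0.0726 0.0581 0.009 ]
matR [-0.0538  0.0517  0.009 ]
dish [ 0.0045 -0.1082  0.037 ]
c1 [ 0.0877 -0.1859  0.075 ]
c2 [-0.088  -0.1858  0.075 ]
lid [ 0.1171 -0.188   0.2394] 1.7345633206686988
lid [ 0.1094 -0.188   0.2387] 1.689050170736665
```

View pics/t5.png

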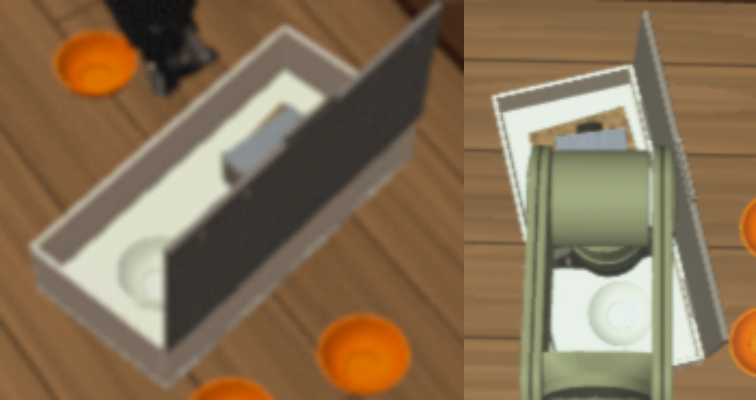

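The tin lies flat on the mat with the dish unmoved, and the lid is at about 1.69 rad. I go up over the lid to its outer side with the fingers shut, at the middle of its edge.

Request:
{"op": "send_rows", "data": {
  "moves": [
    [[0,0,-1,0,0,-0.61,-1],[-0.45,-0.96,0,0,0,0,-1],[-0.45,-0.96,0,0,0,0,-1],[-0.45,-0.96,0,0,0,0,-1],[-0.45,-0.96,0,0,0,0,-1],[-0.45,-0.96,0,0,0,0,-1],[-0.45,-0.96,0,0,0,0,-1],[-0.45,-0.96,0,0,0,0,-1],[-0.45,-0.96,0,0,0,0,-1],[-0.45,-0.96,0,0,0,0,-1]]
  ]
}}

```text
clock: 9.45
ee_pos: [0.578, -0.1296, 0.4847]
ee_rot: [-0.397, 3.116, 0.0]
contact_force: [-0.0, 0.1, 0.9]
width: -0.0004
grip_force: 0.0
```

Request:
{"op": "send_rows", "data": {
  "moves": [
    [[0,0,0,0,0,0,-1],[0,0,0.8,0,0,0,-1],[0,0,1,0,0,0,-1],[0,0,1,0,0,0,-1],[0,0,1,0,0,0,-1],[0,0,1,0,0,0,-1],[0,0,0,0,0,0,-1]]
  ]
}}

```text
clock: 10.32
ee_pos: [0.5761, -0.1277, 0.3865]
ee_rot: [0.397, -3.112, -0.003]
contact_force: [0.6, 0.2, 0.6]
width: -0.0004
grip_force: 0.0
```

```bash
python3 - <<'E'
from h import *
st()
E
```

```text
10.325 tcp [ 0.5761 -0.1277  0.3865] rack [ 0.1794 -0.0008  0.3865] F [0.6234 0.1725 0.5619] w -0.0003643911644270337 
 [[-0.9679 -0.2511 -0.0049]
 [-0.2511  0.9679  0.0014]
 [ 0.0043  0.0026 -1.    ]] [-0.2377  0.3561  1.5567  0.0003  1.2339 -2.0625]
```

Request:
{"op": "send_rows", "data": {
  "moves": [
    [[0,0.7,0,0,0,0,-1],[0,0.7,0,0,0,0,-1],[0,0.7,0,0,0,0,-1],[0,0.7,0,0,0,0,-1],[0,0.7,0,0,0,0,-1],[0,0.7,0,0,0,0,-1],[0,0.7,0,0,0,0,-1],[0,0.7,0,0,0,0,-1],[0,0.2,0,0,0,0,-1],[0,0,0,0,0,0,-1]]
  ]
}}

```text
clock: 11.58
ee_pos: [0.5479, -0.0157, 0.3886]
ee_rot: [0.397, -3.116, -0.001]
contact_force: [0.0, 0.1, -0.2]
width: 0.0
grip_force: 0.0
```

```bash
python3 - <<'E'
from h import *
st()
b=eyes.snapshot("side")
w=eyes.snapshot("wrist")
cv2.imwrite("pics/s6.png",np.hstack([cv2.resize(b[150:310,230:400],(400,376)),cv2.resize(w,(400,376))])[:,:,::-1])
E
```

```text
11.575 tcp [ 0.5479 -0.0157  0.3886] rack [ 0.0639 -0.0001  0.3886] F [ 0.0004  0.0504 -0.1826] w 2.7777844890243788e-05 
 [[-0.968  -0.2509 -0.0003]
 [-0.2509  0.968   0.0005]
 [ 0.0002  0.0005 -1.    ]] [-0.0498  0.2884  1.652   0.0005  1.2016 -1.8744]
```

View pics/s6.png

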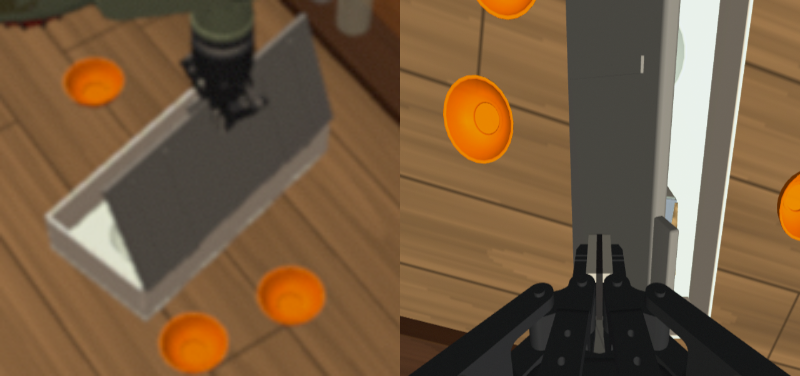

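The lid now leans inward with the fingers on its outer face. I follow the arc down.

Request:
{"op": "send_rows", "data": {
  "moves": [
    [[0,0.65,0.1,0,0,0,-1],[0,0.65,0.1,0,0,0,-1],[0,0.55,0.35,0,0,0,-1],[0,0.55,0.35,0,0,0,-1],[0,0.5,0.44,0,0,0,-1],[0,0.5,0.44,0,0,0,-1],[0,0.4,0.52,0,0,0,-1],[0,0.4,0.52,0,0,0,-1],[0,0.3,0.58,0,0,0,-1],[0,0.3,0.58,0,0,0,-1]]
  ]
}}

```text
clock: 12.92
ee_pos: [0.5238, 0.0772, 0.3082]
ee_rot: [0.396, -3.116, -0.0]
contact_force: [1.2, -0.0, 0.4]
width: 0.0003
grip_force: 0.4
```

Request:
{"op": "send_rows", "data": {
  "moves": [
    [[0,0.2,0.62,0,0,0,-1],[0,0.2,0.62,0,0,0,-1],[0,0.1,0.6,0,0,0,-1],[0,0.1,0.4,0,0,0,-1],[0,0,0,0,0,0,-1],[0,0,0,0,0,0,-1]]
  ]
}}

```text
clock: 13.68
ee_pos: [0.5211, 0.0884, 0.2645]
ee_rot: [-0.396, 3.116, 0.0]
contact_force: [0.6, -0.1, -0.5]
width: 0.0003
grip_force: 0.0
```

```bash
python3 - <<'E'
from h import *
st()
E
```

```text
13.675 tcp [0.5211 0.0884 0.2645] rack [-0.0435  0.      0.2645] F [ 0.5734 -0.0988 -0.5175] w 0.00031434408590297233 
 [[-0.9682 -0.2504  0.0005]
 [-0.2504  0.9682  0.0001]
 [-0.0005 -0.     -1.    ]] [ 0.1462  0.379   1.8682  0.0001  0.8938 -1.6777]
```

Request:
{"op": "send_rows", "data": {
  "moves": [
    [[0,0,0.2,0,0,0,-1],[0,0,0.15,0,0,0,-1],[0,0,0.1,0,0,0,-1],[0,0,0,0,0,0,-1],[0,0,0,0,0,0,-1]]
  ]
}}

```text
clock: 14.3
ee_pos: [0.521, 0.0884, 0.2568]
ee_rot: [-0.396, 3.115, 0.0]
contact_force: [-1.8, 0.8, 11.2]
width: 0.0001
grip_force: 5.4
```

Request:
{"op": "send_rows", "data": {
  "moves": [
    [[0,0,0.1,0,0,0,-1],[0,0,0,0,0,0,-1],[0,0,0,0,0,0,-1]]
  ]
}}

```text
clock: 14.68
ee_pos: [0.5209, 0.0884, 0.2567]
ee_rot: [-0.396, 3.114, 0.0]
contact_force: [-6.2, -0.7, 24.0]
width: 0.0001
grip_force: 11.8
```

The force rose to 24 N with no further travel, at tip height 0.0837 m, which is the shut lid's top face. I retreat and check.

Request:
{"op": "send_rows", "data": {
  "moves": [
    [[0,0,-0.5,0,0,0,-1],[0,0,-1,0,0,0,-1],[0,0,-1,0,0,0,-1],[0,0,-1,0,0,0,-1],[0,0,-1,0,0,0,-1],[0,0,-1,0,0,0,-1],[0,0,-1,0,0,0,-1],[0,0,-1,0,0,0,-1],[0,0,0,0,0,0,-1]]
  ]
}}

```text
clock: 15.8
ee_pos: [0.5212, 0.0884, 0.4044]
ee_rot: [-0.396, 3.113, 0.0]
contact_force: [-0.2, 0.4, 0.5]
width: 0.0003
grip_force: 0.0
```

```bash
python3 - <<'E'
from h import *
st()
b=eyes.snapshot("side")
w=eyes.snapshot("wrist")
cv2.imwrite("pics/s7.png",np.hstack([cv2.resize(b[150:310,230:400],(400,376)),cv2.resize(w,(400,376))])[:,:,::-1])
E
```

```text
15.8 tcp [0.5212 0.0884 0.4044] rack [-0.0435  0.0001  0.4044] F [-0.1726  0.4017  0.488 ] w 0.0002669984170711476 
 [[-0.9681 -0.2504  0.003 ]
 [-0.2504  0.9681  0.0004]
 [-0.003  -0.0003 -1.    ]] [ 0.1463  0.2462  1.67   -0.      1.2223 -1.6777]
```

View pics/s7.png

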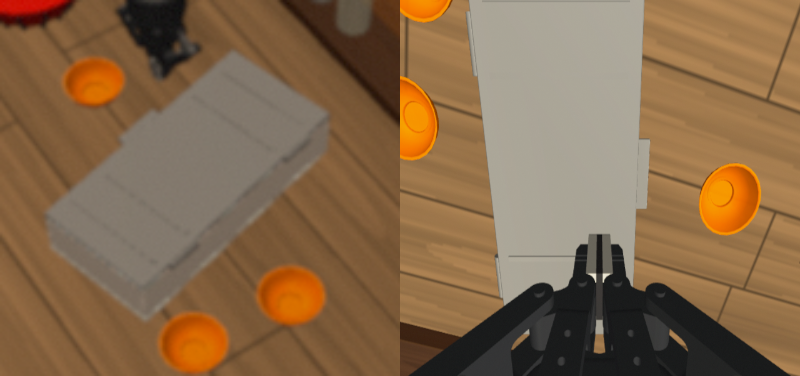

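The lid lies flat on the rim all round and the arm is clear, so I hand in.

```bash
python3 -c "
from bench import hand_in
print(hand_in())"
```

```text
the job is handed in; nothing more can be done
None
```

The tin was pushed over and lies on the cork mat, with about 28 mm of its base end overhanging the mat's near edge; the dish was not touched and had not moved when last seen before closing, the lid is pressed fully shut, and the job was handed in at about 16 s.

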